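# Level the rocking display stand and set the farmhouse on it

### The job

The small concrete display stand rocks and leans backwards because its two slanting back feet are not screwed out far enough: turn their bar knobs clockwise until the stand is level and no longer rocks. Only then set the brown farmhouse gently, upright, in the middle of the slab and let it go. Leave the tree, the queen, the gauge, the jar and the brush pot as they are.

Things in the scene. Friction and masses are not known exactly. Their poses are not given: they have to be found in the camera images.
- stand: display stand, 2.8 kg, loose: grey concrete slab 160 (x) by 240 (y) by 22 mm, top 70 mm above the board, on two fixed front feet (x = -60, y = +-95 mm) and two screw feet on steel ears behind the slab. Origin: on the board under the slab's centre; x points to the ears (away from the robot), y left, z up. At the start it leans back 0.6 to 1 degree and rocks, the left screw foot hanging free
- left_knob (a point): centre of the left screw foot's aluminium bar knob: bar 64 mm long, 14 mm thick, 30 mm high along the screw axis. z: up the screw axis, which leans 25 degrees from vertical to the stand's front (robot side); y: along the bar. With the foot level it lies at x = 94, y = 85, z = 124 mm of the stand, 64 mm up the axis from the ear. Grip across the thickness, tool along the axis
- right_knob (a point): the same for the right screw foot, at y = -85 mm. Each screw is one rigid piece: knob, stem, and a rubber ball (radius 8 mm) 128 mm down the axis from this point. Turned clockwise, knob and ball sink along the axis, 12 mm per turn, while the ball hangs free; once it bears on the board the stand's corner rises instead and the knob stays at its height
- foot_left (a joint): angle of the left screw foot, rad; grows when turned clockwise seen from above. 0 = foot level with the fixed feet, the bar then parallel to the slab's back edge (stand's y). Starts at -2.9 to -2.3, so the first time the bar comes parallel is the right one. About 0.1 N m of friction; stays where left; stops at -4.0 and 2.5
- foot_right (a joint): the same for the right screw foot; starts between -1.7 and -1.2
- stand_middle (a point): point on the slab's top surface, on its centre line and 15 mm towards the front of its centre: where the house's underside centre belongs. Axes as the stand's
- house: brown resin farmhouse, 0.32 kg (may vary by 30 %): walls 52 (x) by 92 (y) mm and 46 mm high, gable roof with its ridge along y, ridge 73 mm and chimney 79 mm high. Origin: centre of its underside. Grip it across the 52 mm walls, from above
- tree: grey plastic pine tree on a round base 56 mm wide, 120 mm high; origin under its centre. House and tree stand one to the left and one to the right of the stand, either way round
- queen: ebony chess queen 40 mm wide, 98 mm high; origin under its centre
- gauge: flat silver aluminium measuring gauge 160 mm long, 9 mm high, behind the stand; origin under the middle of its beam
- jar: small paint jar 48 mm wide, 62 mm high; origin under its centre
- brush_pot: white pot 80 mm wide with brushes, 200 mm high; origin under its centre
Things that resemble listed ones, but are neither listed nor needed, are in the scene too. What is shaped like the house but blue is not meant.

How it is judged (in metres and radians):
On the way, in this order (a step that is already met when the one before it is completed fails the run):
1. both screw feet are turned out to where the stand, still empty, is level and does not rock (value of joint foot_left between -0.45 and 0.45 rad and value of joint foot_right between -0.45 and 0.45 rad and angle between stand's own z axis and vertical below 0.012 rad and horizontal distance between house and stand_middle above 0.12 m), for 0.2 s.
2. the house stands on the slab (horizontal distance between house and stand_middle below 0.035 m and z of house in the frame of stand_middle below 0.004 m and angle between house's own z axis and vertical below 0.08 rad), for 0.2 s.
At the end, for the whole second after the job is handed in: both screw feet within 0.45 rad (about 0.9 mm) of level, the stand tilted less than 0.012 rad and at rest, and the house released, upright and at rest on the slab with its centre within 35 mm of the slab's middle point (all of step 2 and value of joint foot_left between -0.45 and 0.45 rad and value of joint foot_right between -0.45 and 0.45 rad and angle between stand's own z axis and vertical below 0.012 rad and z of house in the frame of stand_middle above -0.004 m and linear speed of each of house, stand below 0.02 m/s); the robot touches nothing.
It fails at once if a bystander (tree, queen, gauge, jar, brush pot) is moved more than 30 mm or knocked over (distance of any of tree, queen, gauge, jar, brush_pot from where it was at the start of the episode above 0.03 m or angle between any of tree, queen, jar, brush_pot's own z axis and vertical above 0.6 rad).
It fails at once if the house is dropped or banged onto the slab (faster than 0.5 m/s within 30 mm above it, as after a fall of 13 mm) (horizontal distance between house and stand_middle below 0.1 m and z of house in the frame of stand_middle between -0.02 and 0.03 m and linear speed of house above 0.5 m/s).
It also fails if it takes over 69 s, if anything falls off the work surface, if the arm or the gripper's body presses on something with over 40 N, if the wrist force passes 120 N, or if a joint passes its speed limit or range.

### The arm

A 6-joint arm with a two-finger parallel gripper is mounted at the origin on the work surface. World frame = base frame: x ahead of the robot, y to its left, z up, the work surface at z = 0. Lengths are in m, angles in degrees, forces in N, time in s.
With the tool pointing down it reaches from about 0.3 to 0.75 m from the base axis. Payload 8.5 kg.
Tool frame: the origin (TCP) lies on the centre line of the jaws, within the pads' length; the fingertips stand env.tcp_to_tips ahead of it and the grasp point (between the pads) lies 8 mm behind it (env.tcp_to_tips is the distance from the TCP to the fingertips, in m); z points along the fingers, y is the direction in which the jaws open and shut (so a half turn about z gives the same grasp; the last joint's range is limited). The gripper opens to 85 mm and grips with 20 to 120 N. Pads are 22 mm wide; open, the fingers measure 114 mm over their backs; the gripper's body (76 mm by 85 mm) begins 54 mm behind the grasp point. The pads swing forward as they close: fully open they stand 13 mm farther back than shut.
Start: joints at [-80.69, 21.807, 74.336, -0, 83.858, -12.336], TCP at [0.203, -0.511, 0.242] pointing down, gripper open.
Joint ranges: [-178.18, 178.18], [-50.72, 133.34], [12.68, 142.11], [-81.47, 261.47], [9.98, 163.14], [-165.26, 165.26]. Speed limits (degrees/s): [136.94, 136.94, 180, 180, 180, 180].

### API

Orientations are given as a 3x3 rotation matrix whose columns are the frame's x, y, z axes.
In Python, from rig import env gives the robot as it stands. The module is installed in compiled form; this text tells all that it offers.
- The arm moves only by the tool carry_out, never from a script. Its argument "rows" is a list of rows, each an object of numbers: "tx", "ty", "tz": the shift along the tool's x, y, z in cm; "yaw": the turn about the tool's z in rad. In form: [{"tx": .., "ty": .., "tz": .., "yaw": ..}, ...]. A call has 1 to 12 rows; each row shifts and turns the pose as measured when the row begins, along the tool's axes as they then stand; what a row does not reach is not made up. A row lasts 1/10 s, in which the tool goes at most 50 mm and 8.59 degrees, less where a joint would pass 70% of its speed; a pose out of reach is approached as far as the arm can. A call is refused whole if a number of a shift passes 5 or a number of a turn 0.15, either way. A call with a gripper value outside its range is refused whole. "jaw" is the closure, from -1 (fully open) to 1 (shut), set as the call begins (left out, the last holds). The fingers move at their own pace and stop on an object; "squeeze" is the grip in N (left out, the last holds). Time passes only in rows, so rows that do not move let the fingers close. It gives the time, the measured TCP pose, the force and the opening at its end, in the units of the state.
- env.observe(): the state, without advancing time (a new reading comes with each control period).
- env.get_image(name): name is "scene" or "top"; returns the picture (480x640x3 uint8, red, green, blue); there is no depth.
- env.camera_params(name): a dict with "vertical_fov" (degrees; the focal length in pixels is half the picture's height over the tangent of half this angle, whatever the lens; pixels are square), "cx", "cy" (the principal point, pixels), "view" (4x4, takes a point from world to camera coordinates). Camera axes: x right, y up, looking along -z (the intrinsics and any distortion apply to the point x, -y, -z); pixel columns grow to the right and rows downward; lengths in m; the calibration is good to about 2 mm. A picture is of the moment at which its call begins. camera_params takes no time and is no camera call.
- env.close_job(): hands the job in, once; it reports no verdict.
The state is a dict: "time_s": time; "q": joint angles; "qvel": joint speeds; "joint_efforts": joint torques, N m; "position": TCP position; "tool_rot": TCP orientation; "ft_force": force on the tool from outside, world axes, zero at the start; "wrist_torque": the same for the moment, N m; "grip_width": finger opening in m.
Only numpy, scipy, OpenCV 4.12 (cv2) and the standard library are available. Lean on these libraries where they do the work, as an engineer would, in place of code of your own. Each camera call takes 0.05 s, during which the arm holds its last target. There are 200 camera calls.

## Working session

There is one attempt and no reset: what is moved stays moved. The work goes in short steps, Python scripts to look and compute and a tool call to move; the robot and the scene stay as the last step left them, time stands still between calls to the robot, and variables do not carry over. Pictures are saved under pics/ and viewed, about 8 in all and at most 12, crops included, and the job is handed in when it is done.

Besides the shell and the picture viewer there is one more tool, called after "Request:" as name([rows], argument=value, ...), one row to a line, values as JSON. carry_out: Moves the arm, as the interface text tells. Its arguments: {"type":"object","properties":{"rows":{"type":"array","items":{"type":"object","properties":{"tx":{"type":"number"},"ty":{"type":"number"},"tz":{"type":"number"},"yaw":{"type":"number"}}}},"jaw":{"type":"number"},"squeeze":{"type":"number"}},"required":["rows"]}

```bash
mkdir -p pics
python3 - <<'E'
from rig import env
import cv2,numpy as np
s=env.observe();print(s,env.tcp_to_tips)
for n in("scene","top"):
    p=env.camera_params(n);print(n,p)
    cv2.imwrite(f"pics/{n}0.png",env.get_image(n)[:,:,::-1])
E
```

```text
{'time_s': 0.0, 'q': array([-8.06896421e+01,  2.18408715e+01,  7.43836690e+01, -1.25555842e-03,
        8.38587585e+01, -1.23340467e+01]), 'qvel': array([ 0.01324324, -0.0544694 , -0.04935372, -0.03658206,  0.05314074,
        0.09958806]), 'joint_efforts': array([ 5.42682358e-05, -4.48460019e+01, -2.31275564e+01, -1.58473849e-04,
        4.77497466e-03,  8.04373570e-06]), 'position': array([ 0.2028276 , -0.51094006,  0.24171927]), 'tool_rot': array([[ 9.29490074e-01,  3.68847036e-01, -2.56706306e-04],
       [ 3.68847011e-01, -9.29489018e-01,  1.43116288e-03],
       [ 2.89274495e-04, -1.42493705e-03, -9.99998943e-01]]), 'ft_force': array([ 0.06553655,  0.15405251, -0.58657887]), 'wrist_torque': array([ 0.01547162, -0.01314147,  0.01702077]), 'grip_width': 0.08527709910411232} 0.011
scene {'vertical_fov': 44.059515217331864, 'cx': 324.7644730257268, 'cy': 239.99569301208922, 'view': array([[-0.52106417,  0.85331734, -0.0184838 ,  0.2123261 ],
       [-0.64428697, -0.37903485,  0.66424911,  0.27062717],
       [ 0.55980928,  0.35802528,  0.74728273, -1.66578199],
       [ 0.        ,  0.        ,  0.        ,  1.        ]])}
top {'vertical_fov': 46.28850216032994, 'cx': 311.5971604626382, 'cy': 236.66324063638834, 'view': array([[-0.08402737, -0.99645462,  0.0041934 ,  0.08710669],
       [ 0.97528346, -0.08137758,  0.20542606, -0.51592475],
       [-0.2043565 ,  0.02135117,  0.97866366, -1.36994722],
       [ 0.        ,  0.        ,  0.        ,  1.        ]])}
```

View pics/scene0.png

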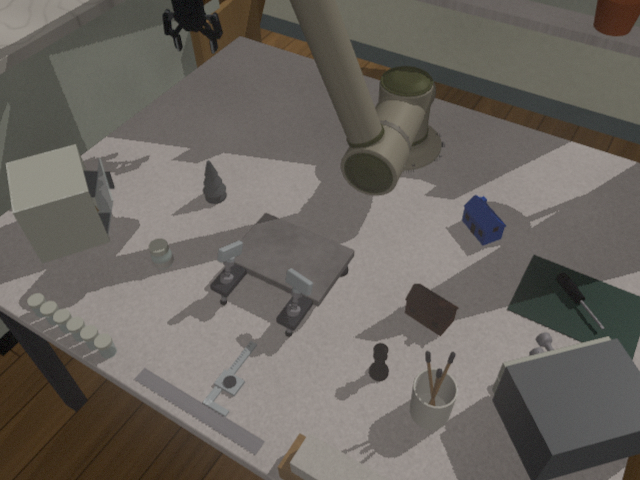

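View pics/top0.png

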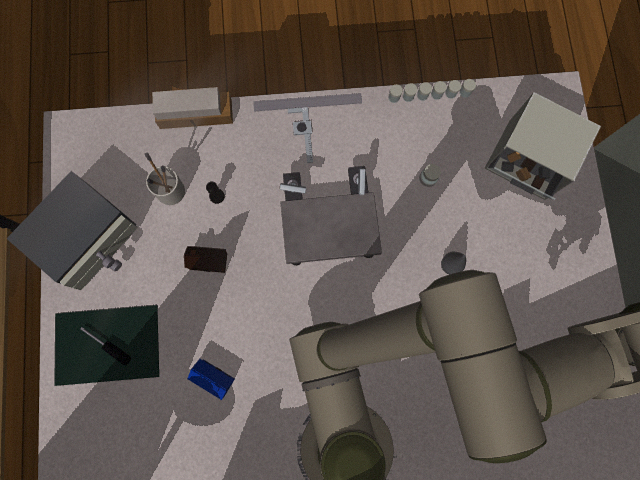

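The scene view shows the stand at about (285,258), the brown house at (430,308), and the tree at (213,182). In the top view the stand is at (330,228), the house at (206,259), and the knobs at (292,189) for the left and (361,181) for the right. I'll enlarge both.

```bash
cat > h.py <<'E'
import numpy as np,cv2
from rig import env
def cam(n):
    p=env.camera_params(n);return p,240/np.tan(np.radians(p['vertical_fov']/2))
def proj(n,P):
    p,f=cam(n);c=np.c_[np.atleast_2d(P),np.ones(len(np.atleast_2d(P)))]@p['view'].T
    return np.c_[p['cx']+f*c[:,0]/-c[:,2],p['cy']+f*c[:,1]/c[:,2]]
def unproj(n,uv,z):
    p,f=cam(n);V=p['view'];R=V[:3,:3];o=-R.T@V[:3,3]
    d=R.T@np.array([(uv[0]-p['cx'])/f,-(uv[1]-p['cy'])/f,-1]);return o+d*(z-o[2])/d[2]
def crop(src,out,x0,y0,w,h,k):
    cv2.imwrite(out,cv2.resize(src[y0:y0+h,x0:x0+w],None,fx=k,fy=k,interpolation=cv2.INTER_CUBIC))
E
python3 - <<'E'
from h import *
t=cv2.imread("pics/top0.png");s=cv2.imread("pics/scene0.png")
crop(t,"pics/t0c.png",180,155,210,120,3.8)
crop(s,"pics/s0c.png",200,200,170,140,4.0)
E
```

```text
(no output)
```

View pics/t0c.png

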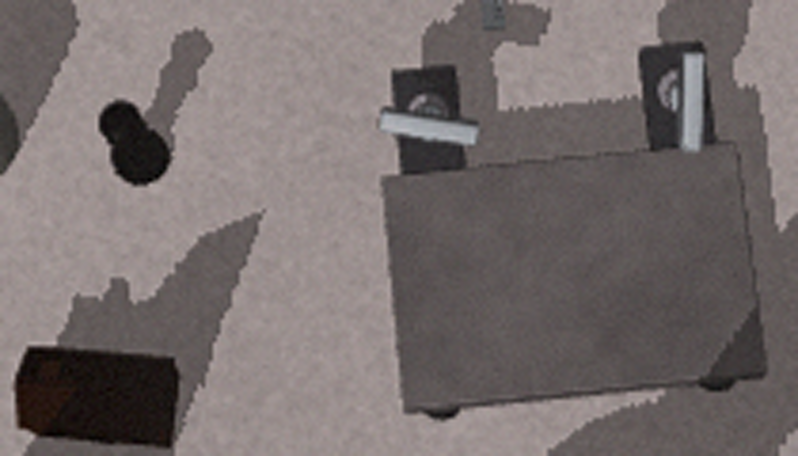

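View pics/s0c.png

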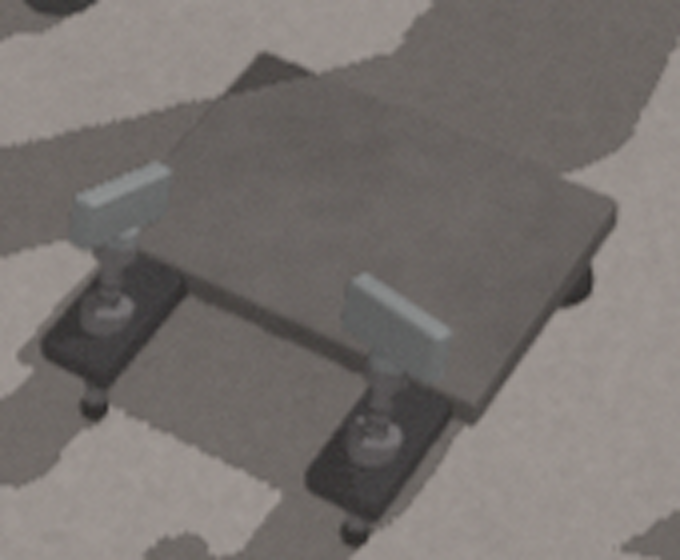

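The top crop shows the slab corners at about (383,177), (738,142), (766,375) and (405,412). The left bar runs (380,120)–(478,134) and the right bar (693,53)–(690,150). In the scene crop the left bar's top edge runs (358,280)–(445,335) and the right bar's (78,205)–(168,170). Next I'll fit the stand pose and crop the house.

```bash
cat > fit.py <<'E'
from h import *
from scipy.optimize import least_squares
from scipy.spatial.transform import Rotation as Ro
A=np.array([-np.sin(np.radians(25)),0,np.cos(np.radians(25))]);E2=np.cross(A,[0,1,0])
def knob(th,side):
    c=np.array([94,85*side,124.])-A*12*th/(2*np.pi)
    return c,np.cos(-th)*np.array([0,1,0])+np.sin(-th)*E2
def pose(p): return Ro.from_euler('ZYX',[p[2],p[3],p[4]]),np.array([p[0],p[1],0])
def W(p,P): R,t=pose(p);return R.apply(np.atleast_2d(P)/1000)+t
def model(p):
    C=[[80,120,70],[80,-120,70],[-80,-120,70],[-80,120,70]]
    bars=[]
    for th,s in((p[5],1),(p[6],-1)):
        c,b=knob(th,s);bars+=[c+15*A+32*b,c+15*A-32*b]
    return W(p,C+bars)
def fit(to,so,p0):   # observations dict index->pixel
    def r(p):
        M=model(p);o=[]
        for n,d in(("top",to),("scene",so)):
            k=list(d);o.append((proj(n,M[k])-np.array([d[i] for i in k])).ravel())
        return np.r_[np.concatenate(o),(p[3]-p0[3])/.005,(p[4]-p0[4])/.005,p[7:]]
    return least_squares(r,p0,loss='soft_l1')
E
python3 - <<'E'
from fit import *
T=lambda u,v:(u/3.8+180-.3,v/3.8+155-.3); S=lambda u,v:(u/4+200-.3,v/4+200-.3)
a=unproj("top",T(560,260),.07);print(a)
# bar end identity: index4 = +b end
to={0:T(383,177),1:T(738,142),2:T(766,375),3:T(405,412),4:T(478,134),5:T(380,120),6:T(690,150),7:T(693,53)}
so={0:S(472,420),2:S(265,53),3:S(615,205),4:S(358,280),5:S(445,335),6:S(168,170),7:S(78,205)}
r=fit(to,so,np.array([a[0],a[1],.1,-.014,0.0,-2.7,-1.5]))
p=r.x;print(p,r.cost);print(r.fun.round(1));np.save("p.npy",p)
for th,s in((p[5],1),(p[6],-1)):
    c,b=knob(th,s);R,_=pose(p);print("knob",W(p,c),R.apply(b))
print("mid",W(p,[-15,0,70]))
t=cv2.imread("pics/top0.png");s=cv2.imread("pics/scene0.png")
a=cv2.resize(t[235:285,170:240],None,fx=5.6,fy=5.6,interpolation=2);b=cv2.resize(s[275:345,390:470],None,fx=5,fy=5,interpolation=2)
im=np.zeros((350,800,3),np.uint8);im[:280,:392]=a[:280,:392];im[:,400:]=b
cv2.imwrite("pics/h0.png",cv2.convertScaleAbs(im,alpha=2.2))
E
```

```text
[0.54940715 0.00228964 0.07      ]
[ 5.44168545e-01 -5.25641959e-03  1.41381497e-02 -4.08796674e-03
 -8.46047667e-04 -2.88269803e+00 -1.43706229e+00] 17.09062887476189
[-0.5 -2.4 -0.2 -2.   0.2 -1.8 -0.7 -2.2  0.2 -0.4 -0.2 -1.   0.2 -0.4
  1.2 -1.1  0.2 -2.9 -0.3 -0.5  1.6 -0.1  0.4 -2.1  0.8 -0.8  0.2 -1.7
  1.2 -2.6  2.  -0.2]
knob [[0.63410167 0.08113276 0.12929144]] [-0.21789398 -0.9699422  -0.10832514]
knob [[ 0.63768145 -0.08883567  0.12693778]] [-0.89828556  0.1202937  -0.42262569]
mid [[ 0.5288832  -0.00541331  0.06993807]]
```

View pics/h0.png

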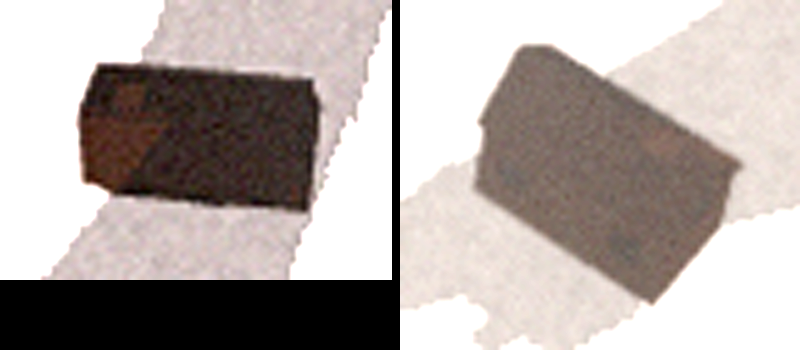

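In the house crop, top view, the eave corners are at (98,63), (315,80) and (305,210). In the scene view the base corners are at (653,303), (475,187) and (727,225).

Run:
```python
from fit import *
T=lambda u,v:(u/5.6+170-.4,v/5.6+235-.4); S=lambda u,v:((u-400)/5+390-.4,v/5+275-.4)
ob=[("top",(26,46,46),T(98,63)),("top",(26,-46,46),T(315,80)),("top",(-26,-46,46),T(305,210)),("top",(-26,46,46),T(88,187)),
("scene",(26,46,0),S(653,303)),("scene",(26,-46,0),S(475,187)),("scene",(-26,46,0),S(727,225))]
def r(p):
    o=[]
    for n,P,uv in ob:
        w=Ro.from_euler('z',p[2]).apply(np.array(P)/1000)+[p[0],p[1],0];o.append(proj(n,w)[0]-uv)
    return np.concatenate(o)
a=unproj("top",(206,259),.04)
q=least_squares(r,[a[0],a[1],-.1],loss='soft_l1');print(a,q.x,q.fun.round(1))
c=np.array([-.0,0])
for n,px in(("tree",(454,258)),("queen",(217,196)),("jar",(428,178)),("gauge",(308,158)),("pot",(163,192))):print(n,unproj("top",px,.03))
# resid of stand without pitch prior
p=np.load("p.npy");print(p)
```

```text
[0.4887843  0.31512805 0.04      ] [ 0.48877524  0.31436581 -0.16620955] [ 2.   1.2 -0.7  1.1 -1.3 -1.9  1.1 -0.7  0.5  0.2  0.4 -0.  -0.7 -0. ]
tree [ 0.44035732 -0.31542606  0.03      ]
queen [0.65513971 0.28058864 0.03      ]
jar [ 0.65830266 -0.27610198  0.03      ]
gauge [0.73976977 0.03474729 0.03      ]
pot [0.67770173 0.42085028 0.03      ]
[ 5.44168545e-01 -5.25641959e-03  1.41381497e-02 -4.08796674e-03
 -8.46047667e-04 -2.88269803e+00 -1.43706229e+00]
```

```bash
cat > plan.py <<'E'
from h import *
import json,sys
# plan.py n x y z angle_deg(of tool x axis, absolute, may exceed 180 -> shortest unless given 'turn' deg)
def now():
    s=env.observe();R=s['tool_rot'];return s,np.array(s['position']),np.degrees(np.arctan2(R[1,0],R[0,0]))
def plan(n,xyz,turn,start=None):
    s,P,a=now()
    if start is not None:P,a=np.array(start[0]),start[1]
    d=(np.array(xyz)-P)/n*100;rows=[]
    for i in range(n):
        t=np.radians(a-turn*i/n);c,k=np.cos(t),np.sin(t)
        rows.append(dict(tx=round(c*d[0]+k*d[1],1),ty=round(k*d[0]-c*d[1],1),tz=round(-d[2],1),yaw=round(np.radians(turn)/n,3)))
    for i in range(0,n,12):print(json.dumps(rows[i:i+12]).replace('"',''))
if __name__=="__main__":
    s,P,a=now();print(s['time_s'],P.round(4),round(a,1),s['q'].round(1),s['ft_force'].round(1),round(s['grip_width'],4))
    if len(sys.argv)>1:
        v=[float(x) for x in sys.argv[1:]];plan(int(v[0]),v[1:4],v[4])
E
python3 plan.py 20 .637 -.089 .215 -151
```

```text
0.1 [ 0.2028 -0.511   0.2418] 21.6 [-80.7  21.8  74.4   0.   83.9 -12.3] [-0.5 -0.4  0.1] 0.0854
[{tx: 2.8, ty: -1.2, tz: 0.1, yaw: -0.132}, {tx: 2.9, ty: -0.8, tz: 0.1, yaw: -0.132}, {tx: 3.0, ty: -0.4, tz: 0.1, yaw: -0.132}, {tx: 3.0, ty: 0.0, tz: 0.1, yaw: -0.132}, {tx: 3.0, ty: 0.4, tz: 0.1, yaw: -0.132}, {tx: 2.9, ty: 0.8, tz: 0.1, yaw: -0.132}, {tx: 2.8, ty: 1.2, tz: 0.1, yaw: -0.132}, {tx: 2.6, ty: 1.5, tz: 0.1, yaw: -0.132}, {tx: 2.4, ty: 1.9, tz: 0.1, yaw: -0.132}, {tx: 2.1, ty: 2.2, tz: 0.1, yaw: -0.132}, {tx: 1.8, ty: 2.4, tz: 0.1, yaw: -0.132}, {tx: 1.5, ty: 2.6, tz: 0.1, yaw: -0.132}]
[{tx: 1.1, ty: 2.8, tz: 0.1, yaw: -0.132}, {tx: 0.8, ty: 2.9, tz: 0.1, yaw: -0.132}, {tx: 0.4, ty: 3.0, tz: 0.1, yaw: -0.132}, {tx: -0.0, ty: 3.0, tz: 0.1, yaw: -0.132}, {tx: -0.4, ty: 3.0, tz: 0.1, yaw: -0.132}, {tx: -0.8, ty: 2.9, tz: 0.1, yaw: -0.132}, {tx: -1.2, ty: 2.8, tz: 0.1, yaw: -0.132}, {tx: -1.6, ty: 2.6, tz: 0.1, yaw: -0.132}]
```

Request:
carry_out([
  {"tx":2.8,"ty":-1.2,"tz":0.1,"yaw":-0.132},
  {"tx":2.9,"ty":-0.8,"tz":0.1,"yaw":-0.132},
  {"tx":3.0,"ty":-0.4,"tz":0.1,"yaw":-0.132},
  {"tx":3.0,"ty":0,"tz":0.1,"yaw":-0.132},
  {"tx":3.0,"ty":0.4,"tz":0.1,"yaw":-0.132},
  {"tx":2.9,"ty":0.8,"tz":0.1,"yaw":-0.132},
  {"tx":2.8,"ty":1.2,"tz":0.1,"yaw":-0.132},
  {"tx":2.6,"ty":1.5,"tz":0.1,"yaw":-0.132},
  {"tx":2.4,"ty":1.9,"tz":0.1,"yaw":-0.132},
  {"tx":2.1,"ty":2.2,"tz":0.1,"yaw":-0.132},
  {"tx":1.8,"ty":2.4,"tz":0.1,"yaw":-0.132},
  {"tx":1.5,"ty":2.6,"tz":0.1,"yaw":-0.132},
])

```text
time_s: 1.3
position: [0.4622, -0.2423, 0.2259]
tool_rot: [[-0.433, 0.901, -0.005], [0.901, 0.433, 0.009], [0.01, -0.001, -1.0]]
ft_force: [-0.5, -0.1, -0.1]
grip_width: 0.0856
```

```bash
python3 plan.py 12 .637 -.089 .215 -61
```

```text
1.3 [ 0.4622 -0.2423  0.2259] 115.7 [-40.8  19.9  80.1   0.2  80.5 -66.5] [-0.5 -0.1 -0.1] 0.0856
[{tx: 0.5, ty: 1.9, tz: 0.1, yaw: -0.089}, {tx: 0.4, ty: 1.9, tz: 0.1, yaw: -0.089}, {tx: 0.2, ty: 1.9, tz: 0.1, yaw: -0.089}, {tx: 0.0, ty: 1.9, tz: 0.1, yaw: -0.089}, {tx: -0.2, ty: 1.9, tz: 0.1, yaw: -0.089}, {tx: -0.3, ty: 1.9, tz: 0.1, yaw: -0.089}, {tx: -0.5, ty: 1.9, tz: 0.1, yaw: -0.089}, {tx: -0.7, ty: 1.8, tz: 0.1, yaw: -0.089}, {tx: -0.8, ty: 1.8, tz: 0.1, yaw: -0.089}, {tx: -1.0, ty: 1.7, tz: 0.1, yaw: -0.089}, {tx: -1.1, ty: 1.6, tz: 0.1, yaw: -0.089}, {tx: -1.3, ty: 1.5, tz: 0.1, yaw: -0.089}]
```

Request:
carry_out([
  {"tx":0.5,"ty":2.0,"tz":0.1,"yaw":-0.085},
  {"tx":0.4,"ty":2.0,"tz":0.1,"yaw":-0.085},
  {"tx":0.2,"ty":2.0,"tz":0.1,"yaw":-0.085},
  {"tx":0.0,"ty":2.0,"tz":0.1,"yaw":-0.085},
  {"tx":-0.2,"ty":2.0,"tz":0.1,"yaw":-0.085},
  {"tx":-0.3,"ty":2.0,"tz":0.1,"yaw":-0.085},
  {"tx":-0.5,"ty":2.0,"tz":0.1,"yaw":-0.085},
  {"tx":-0.7,"ty":1.9,"tz":0.1,"yaw":-0.085},
  {"tx":-0.8,"ty":1.9,"tz":0.1,"yaw":-0.085},
  {"tx":-1.0,"ty":1.8,"tz":0.1,"yaw":-0.085},
  {"tx":-1.1,"ty":1.7,"tz":0.1,"yaw":-0.085},
  {"tx":-1.3,"ty":1.6,"tz":0.1,"yaw":-0.085},
], jaw=-0.4)

```text
time_s: 2.5
position: [0.6498, -0.0682, 0.2086]
tool_rot: [[-0.998, 0.055, -0.015], [0.055, 0.998, 0.013], [0.015, 0.013, -1.0]]
ft_force: [-1.0, -0.1, 0.2]
grip_width: 0.0599
```

```bash
python3 plan.py 6 .637 -.089 .175 0
python3 - <<'E'
from h import *
cv2.imwrite("pics/a.png",0*np.zeros((1,1)))
t=env.get_image("top")[:,:,::-1];s=env.get_image("scene")[:,:,::-1]
a=cv2.resize(t[140:240,270:390],None,fx=3.3,fy=3.3,interpolation=2);b=cv2.resize(s[190:340,190:360],None,fx=2.35,fy=2.35,interpolation=2)
im=np.zeros((360,800,3),np.uint8);im[:a.shape[0],:a.shape[1]]=a;im[:b.shape[0],400:400+b.shape[1]]=b[:360,:400]
cv2.imwrite("pics/a.png",im)
E
```

```text
2.5 [ 0.6498 -0.0682  0.2086] 176.9 [ -16.5   34.1   58.6    0.5   88.3 -103.4] [-1.  -0.1  0.2] 0.0599
[{tx: 0.2, ty: -0.4, tz: 0.6, yaw: 0.0}, {tx: 0.2, ty: -0.4, tz: 0.6, yaw: 0.0}, {tx: 0.2, ty: -0.4, tz: 0.6, yaw: 0.0}, {tx: 0.2, ty: -0.4, tz: 0.6, yaw: 0.0}, {tx: 0.2, ty: -0.4, tz: 0.6, yaw: 0.0}, {tx: 0.2, ty: -0.4, tz: 0.6, yaw: 0.0}][ WARN:0@0.431] global loadsave.cpp:1063 imwrite_ Unsupported depth image for selected encoder is fallbacked to CV_8U.
```

View pics/a.png

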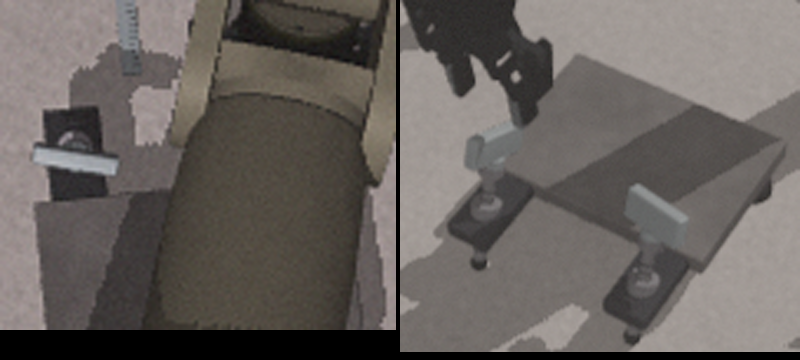

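The scene crop shows the fingers straddling above the right knob. Its bar is at (495,145), and the left bar is untouched. I'll centre the tool and descend.

Request:
carry_out([
  {"tx":0.3,"ty":-0.6,"tz":0,"yaw":0.04},
  {"tx":0.3,"ty":-0.6,"tz":0.0,"yaw":0.04},
  {"tx":0.3,"ty":-0.5,"tz":0},
  {"tx":0.3,"ty":-0.4,"tz":0},
  {"tx":0,"ty":0,"tz":1.0},
  {"tx":0,"ty":0,"tz":1.0},
])

```text
validation failed for argument at $.ro...
```

```bash
python3 plan.py 6 .637 -.089 .12 0
```

```text
2.6 [ 0.6502 -0.0672  0.208 ] 176.9 [ -16.5   34.2   58.6    0.5   88.2 -103.3] [-1.4 -0.4 -0.2] 0.0598
[{tx: 0.2, ty: -0.4, tz: 1.5, yaw: 0.0}, {tx: 0.2, ty: -0.4, tz: 1.5, yaw: 0.0}, {tx: 0.2, ty: -0.4, tz: 1.5, yaw: 0.0}, {tx: 0.2, ty: -0.4, tz: 1.5, yaw: 0.0}, {tx: 0.2, ty: -0.4, tz: 1.5, yaw: 0.0}, {tx: 0.2, ty: -0.4, tz: 1.5, yaw: 0.0}]
```

All the keys are required in every row.

Request:
carry_out([
  {"tx":0.3,"ty":-0.6,"tz":0,"yaw":0.04},
  {"tx":0.3,"ty":-0.6,"tz":0.0,"yaw":0.04},
  {"tx":0.3,"ty":-0.6,"tz":0,"yaw":0},
  {"tx":0.3,"ty":-0.4,"tz":0,"yaw":0},
  {"tx":0,"ty":0,"tz":1.0,"yaw":0},
  {"tx":0,"ty":0,"tz":1.0,"yaw":0},
])

```text
time_s: 3.2
position: [0.6324, -0.092, 0.1874]
tool_rot: [[-0.989, 0.15, -0.015], [0.149, 0.989, 0.013], [0.017, 0.011, -1.0]]
ft_force: [0.4, -0.7, 0.7]
grip_width: 0.0597
```

```bash
python3 plan.py 6 .637 -.089 .12 0
```

```text
3.2 [ 0.6324 -0.092   0.1874] 171.4 [ -19.    33.5   63.4    0.4   84.2 -100.5] [ 0.4 -0.7  0.7] 0.0597
[{tx: -0.1, ty: 0.1, tz: 1.1, yaw: 0.0}, {tx: -0.1, ty: 0.1, tz: 1.1, yaw: 0.0}, {tx: -0.1, ty: 0.1, tz: 1.1, yaw: 0.0}, {tx: -0.1, ty: 0.1, tz: 1.1, yaw: 0.0}, {tx: -0.1, ty: 0.1, tz: 1.1, yaw: 0.0}, {tx: -0.1, ty: 0.1, tz: 1.1, yaw: 0.0}]
```

Request:
carry_out([
  {"tx":-0.1,"ty":0.1,"tz":1.2,"yaw":0},
  {"tx":-0.1,"ty":0.1,"tz":1.2,"yaw":0},
  {"tx":-0.1,"ty":0.1,"tz":1.2,"yaw":0},
  {"tx":-0.1,"ty":0,"tz":1.2,"yaw":0},
  {"tx":-0.1,"ty":0,"tz":1.2,"yaw":0},
  {"tx":0,"ty":0,"tz":0.6,"yaw":0},
  {"tx":0,"ty":0,"tz":0,"yaw":0},
])

```text
time_s: 3.9
position: [0.6359, -0.0875, 0.1115]
tool_rot: [[-0.989, 0.149, -0.021], [0.148, 0.989, 0.015], [0.023, 0.012, -1.0]]
ft_force: [0.3, 0.3, 1.0]
grip_width: 0.0597
```

Request:
carry_out([
  {"tx":0,"ty":0,"tz":0,"yaw":0},
  {"tx":0,"ty":0,"tz":0,"yaw":0},
  {"tx":0,"ty":0,"tz":0,"yaw":0},
  {"tx":0,"ty":0,"tz":0,"yaw":0},
  {"tx":0,"ty":0,"tz":0,"yaw":0},
  {"tx":0,"ty":0,"tz":0,"yaw":0},
], jaw=1, squeeze=20)

```text
time_s: 4.5
position: [0.6363, -0.0881, 0.1127]
tool_rot: [[-0.989, 0.149, -0.019], [0.149, 0.989, 0.014], [0.021, 0.011, -1.0]]
ft_force: [0.8, -0.9, -1.2]
grip_width: 0.0216
```

Request:
carry_out([
  {"tx":0,"ty":0,"tz":-0.2,"yaw":0},
  {"tx":0,"ty":0,"tz":0,"yaw":0},
  {"tx":0,"ty":0,"tz":0,"yaw":0},
])

```text
time_s: 4.8
position: [0.6361, -0.0881, 0.1129]
tool_rot: [[-0.989, 0.149, -0.021], [0.149, 0.989, 0.015], [0.023, 0.011, -1.0]]
ft_force: [1.4, -0.3, -2.4]
grip_width: 0.0212
```

Request:
carry_out([
  {"tx":0,"ty":0,"tz":0,"yaw":0.1},
  {"tx":0,"ty":0,"tz":0,"yaw":0.1},
  {"tx":0,"ty":0,"tz":0,"yaw":0.1},
  {"tx":0,"ty":0,"tz":0,"yaw":0.1},
])

```text
time_s: 5.2
position: [0.6348, -0.0853, 0.1127]
tool_rot: [[-0.847, 0.531, -0.025], [0.53, 0.848, 0.021], [0.032, 0.004, -0.999]]
ft_force: [0.6, -0.1, 0.4]
grip_width: 0.021
```

Run:
```python
from h import *
s=env.observe();print(s['wrist_torque'],s['ft_force'],s['grip_width'],s['position'])
t=env.get_image("top")[:,:,::-1];s=env.get_image("scene")[:,:,::-1]
a=cv2.resize(t[140:240,270:390],None,fx=3.3,fy=3.3,interpolation=2);b=cv2.resize(s[190:300,200:300],None,fx=4,fy=4,interpolation=2)
im=np.zeros((440,800,3),np.uint8);im[:a.shape[0],:a.shape[1]]=a;im[:,400:]=b
cv2.imwrite("pics/b.png",cv2.convertScaleAbs(im,alpha=1.4))
```

```text
[ 1.43142931 -0.83999439  0.69078475] [ 0.55200472 -0.13416617  0.36926563] 0.02095560749554873 [ 0.63479268 -0.08530299  0.11268066]
```

View pics/b.png

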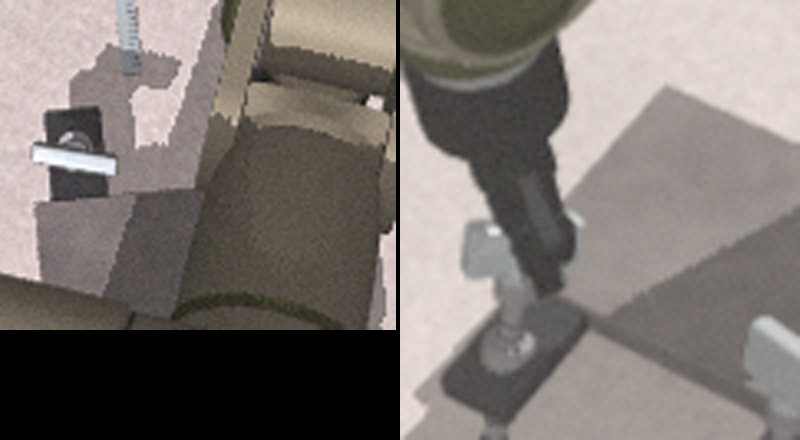

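The scene crop shows the bar between the fingers at (465,240)–(585,225). It has turned clockwise with the tool and the stand has not moved. I'll continue.

Request:
carry_out([
  {"tx":0,"ty":-0.1,"tz":0,"yaw":0.1},
  {"tx":0,"ty":-0.1,"tz":0,"yaw":0.1},
  {"tx":0,"ty":0,"tz":0,"yaw":0.1},
  {"tx":0,"ty":0,"tz":0,"yaw":0.1},
  {"tx":0,"ty":0,"tz":0,"yaw":0.1},
])

```text
time_s: 5.8
position: [0.6327, -0.081, 0.1147]
tool_rot: [[-0.496, 0.868, -0.025], [0.867, 0.497, 0.036], [0.044, -0.004, -0.999]]
ft_force: [-3.3, 2.2, -0.8]
grip_width: 0.0211
```

```bash
python3 -c "
from plan import *
s,P,a=now();print(P,a,s['grip_width'],s['wrist_torque'],s['ft_force'],s['q'])"
```

```text
[ 0.63272118 -0.0809961   0.11468466] 119.78314925245682 0.021121181419119086 [ 2.80619902 -0.9215296   1.483884  ] [-3.32232378  2.18999731 -0.76605094] [-18.50204501  37.3542793   68.7184676    1.55207127  75.96290603
 -48.69340478]
```

Request:
carry_out([
  {"tx":0,"ty":0,"tz":0,"yaw":0},
  {"tx":0,"ty":0,"tz":0,"yaw":0},
  {"tx":0,"ty":0,"tz":0,"yaw":0},
], jaw=-0.2)

```text
time_s: 6.1
position: [0.6324, -0.0809, 0.1158]
tool_rot: [[-0.501, 0.865, -0.025], [0.864, 0.502, 0.035], [0.043, -0.004, -0.999]]
ft_force: [-0.2, -0.1, -0.4]
grip_width: 0.0514
```

```bash
cat > shot.py <<'E'
from h import *
import sys
s=env.observe();print(s['time_s'],s['position'],s['grip_width'],s['wrist_torque'],s['ft_force'])
t=env.get_image("top")[:,:,::-1];s=env.get_image("scene")[:,:,::-1]
n=sys.argv[1];cv2.imwrite(f"pics/top_{n}.png",t);cv2.imwrite(f"pics/scene_{n}.png",s)
a=cv2.resize(t[155:275,270:390],None,fx=3,fy=3,interpolation=2);b=cv2.resize(s[195:340,200:370],None,fx=2.6,fy=2.6,interpolation=2)
im=np.zeros((380,802,3),np.uint8);im[:360,:360]=a;im[:377,360:]=b
cv2.imwrite(f"pics/{n}.png",cv2.convertScaleAbs(im,alpha=1.4)[:,:800])
E
python3 shot.py c
```

```text
6.1 [ 0.63236858 -0.08087344  0.11578678] 0.05144933797024366 [ 0.00986815 -0.02702863  0.02625616] [-0.1989231  -0.07368666 -0.43743685]
```

View pics/c.png

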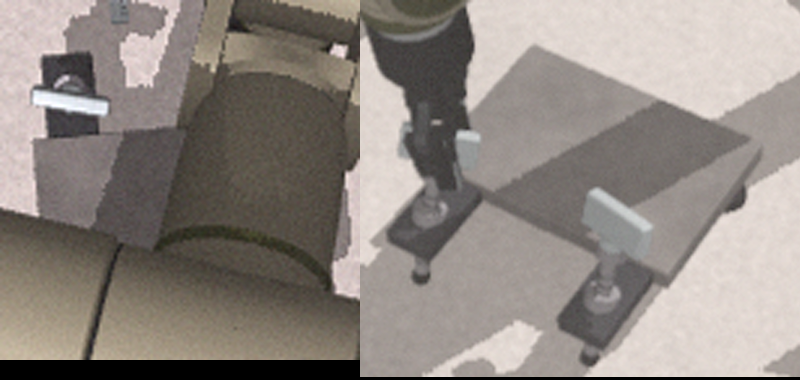

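The jaw is open and the force reads zero. The right bar now runs (403,135)–(480,150) in the crop, so it is about 30° short. The rigid grip built up a couple because the tool is vertical. I'll finish with a loose straddle instead.

Request:
carry_out([
  {"tx":-0.4,"ty":0,"tz":0,"yaw":0},
  {"tx":-0.4,"ty":0,"tz":0,"yaw":0},
  {"tx":0,"ty":0,"tz":0,"yaw":0},
], jaw=0.3)

```text
time_s: 6.5
position: [0.6361, -0.0864, 0.1161]
tool_rot: [[-0.503, 0.864, -0.027], [0.863, 0.503, 0.039], [0.048, -0.004, -0.999]]
ft_force: [-1.3, 3.2, 1.8]
grip_width: 0.0301
```

Request:
carry_out([
  {"tx":0,"ty":0,"tz":0,"yaw":0.12},
  {"tx":0,"ty":0,"tz":0,"yaw":0.12},
  {"tx":0,"ty":0,"tz":0,"yaw":0.12},
  {"tx":0,"ty":0,"tz":0,"yaw":0.12},
  {"tx":0,"ty":0,"tz":0,"yaw":0.12},
])

```text
time_s: 7.0
position: [0.6371, -0.0846, 0.1174]
tool_rot: [[0.089, 0.996, -0.025], [0.995, -0.088, 0.045], [0.043, -0.029, -0.999]]
ft_force: [-2.1, 0.5, 2.2]
grip_width: 0.0304
```

```bash
python3 -c "
from plan import *
s,P,a=now();print(P,a,s['grip_width'],s['wrist_torque'],s['ft_force'],s['q'])"
```

```text
[ 0.63709375 -0.08464693  0.1173992 ] 84.90647233465958 0.03038322439853189 [ 0.39212475 -0.29526661  0.39728007] [-2.09942368  0.51351744  2.18851385] [-18.88049612  37.67738791  67.56931889   2.0446925   76.95808653
 -14.32233361]
```

Request:
carry_out([
  {"tx":0,"ty":0,"tz":0,"yaw":0.08},
  {"tx":0,"ty":0,"tz":0,"yaw":0},
])

```text
time_s: 7.2
position: [0.6371, -0.0846, 0.1177]
tool_rot: [[0.172, 0.985, -0.025], [0.984, -0.171, 0.046], [0.041, -0.033, -0.999]]
ft_force: [-2.5, 1.8, 0.7]
grip_width: 0.0304
```

Request:
carry_out([
  {"tx":0,"ty":0,"tz":0,"yaw":0},
  {"tx":0,"ty":0,"tz":0,"yaw":0},
  {"tx":0,"ty":0,"tz":-1.5,"yaw":0},
  {"tx":0,"ty":0,"tz":-2.5,"yaw":0},
  {"tx":0,"ty":0,"tz":-3,"yaw":0},
  {"tx":0,"ty":0,"tz":-3,"yaw":0},
], jaw=-0.4)

```text
time_s: 7.8
position: [0.6388, -0.0907, 0.2156]
tool_rot: [[0.164, 0.986, -0.034], [0.986, -0.162, 0.047], [0.041, -0.041, -0.998]]
ft_force: [0.3, 0.4, -0.2]
grip_width: 0.0597
```

```bash
python3 plan.py 12 .634 .081 .20 -122; python3 shot.py d
```

```text
7.8 [ 0.6388 -0.0907  0.2156] 80.6 [-19.3  33.7  58.4   1.9  90.7  -9.9] [ 0.3  0.4 -0.2] 0.0597
[{tx: 1.4, ty: -0.3, tz: 0.1, yaw: -0.177}, {tx: 1.4, ty: -0.0, tz: 0.1, yaw: -0.177}, {tx: 1.4, ty: 0.2, tz: 0.1, yaw: -0.177}, {tx: 1.3, ty: 0.5, tz: 0.1, yaw: -0.177}, {tx: 1.2, ty: 0.7, tz: 0.1, yaw: -0.177}, {tx: 1.1, ty: 0.9, tz: 0.1, yaw: -0.177}, {tx: 0.9, ty: 1.1, tz: 0.1, yaw: -0.177}, {tx: 0.7, ty: 1.2, tz: 0.1, yaw: -0.177}, {tx: 0.5, ty: 1.3, tz: 0.1, yaw: -0.177}, {tx: 0.2, ty: 1.4, tz: 0.1, yaw: -0.177}, {tx: -0.0, ty: 1.4, tz: 0.1, yaw: -0.177}, {tx: -0.3, ty: 1.4, tz: 0.1, yaw: -0.177}]
7.8 [ 0.63882958 -0.09070951  0.21563533] 0.0597179311088376 [-0.00836937 -0.02675381  0.0457662 ] [ 0.33147074  0.43098494 -0.19586691]
```

View pics/d.png

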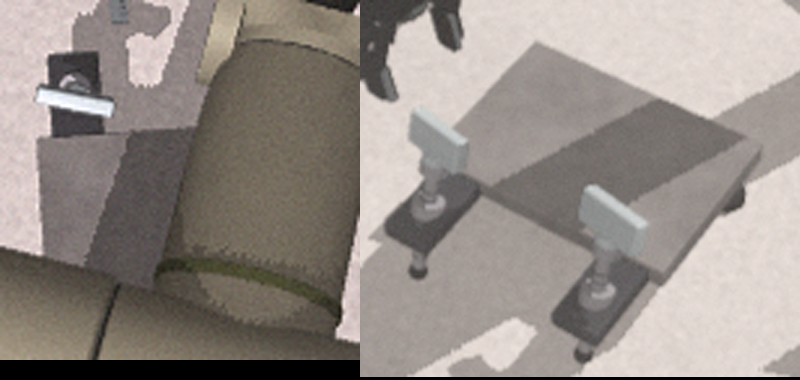

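The scene crop shows the right bar's top edge at about (412,113)–(468,146) and the left bar's at (585,188)–(647,223). I'll fit these numerically.

Run:
```python
from fit import *
S=lambda u,v:((u-360)/2.6+200-.3,v/2.6+195-.3);T=lambda u,v:(u/3+270-.3,v/3+155-.3)
to={0:T(38,139),4:T(112,107),5:T(38,93)}
so={0:S(665,277),2:S(537,42),3:S(762,148),4:S(585,188),5:S(647,223),7:S(412,113),6:S(468,146)}
for th in(-.2,-3):
    p0=np.load("p.npy");p0[6]=-.2
    so2=dict(so)
    so2[6],so2[7]=so[6],so[7]
    # +b end at th~0 is left (+y) -> image right
    p0[3]=-.004;r=fit(to,so2,p0);print(r.x.round(3),r.cost,r.fun.round(1));break
p=r.x;np.save("p2.npy",p)
for th,s in((p[5],1),(p[6],-1)):
    c,b=knob(th,s);print(W(p,c),pose(p)[0].apply(b))
```

```text
[ 0.542 -0.008 -0.005 -0.003 -0.    -2.928  0.136] 6.357311519831292 [-0.7 -2.2  0.6 -1.  -1.   0.  -0.9 -0.3 -1.5  0.2  0.2 -1.1  1.3 -0.5
  0.2  1.   0.3 -0.9  0.2 -0.7  0.3  0.1]
[[0.63340785 0.07645238 0.12928932]] [-0.19609702 -0.97646836 -0.08975242]
[[ 0.63510517 -0.09355828  0.12402188]] [0.12735969 0.9901913  0.05745176]
```

The right foot fits at θ ≈ +0.14, which is good. Next is the left knob at about (0.633, 0.077). The tool angle already suits it.

Request:
carry_out([
  {"tx":2.8,"ty":-0.6,"tz":0,"yaw":0},
  {"tx":2.8,"ty":-0.6,"tz":0,"yaw":0},
  {"tx":2.8,"ty":-0.6,"tz":0,"yaw":0},
  {"tx":2.8,"ty":-0.5,"tz":0,"yaw":0},
  {"tx":2.8,"ty":-0.5,"tz":0,"yaw":0},
  {"tx":2.8,"ty":-0.5,"tz":0,"yaw":0},
  {"tx":0,"ty":0,"tz":0,"yaw":0},
])

```text
time_s: 8.6
position: [0.6346, 0.0832, 0.2222]
tool_rot: [[0.161, 0.987, -0.029], [0.986, -0.159, 0.043], [0.038, -0.036, -0.999]]
ft_force: [-1.2, -0.4, -0.6]
grip_width: 0.0596
```

```bash
python3 plan.py 5 .633 .077 .121 2
```

```text
8.6 [0.6346 0.0832 0.2222] 80.8 [-4.  32.4 59.5  2.3 89.9  5.1] [-1.2 -0.4 -0.6] 0.0596
[{tx: -0.1, ty: -0.0, tz: 2.0, yaw: 0.007}, {tx: -0.1, ty: -0.0, tz: 2.0, yaw: 0.007}, {tx: -0.1, ty: -0.0, tz: 2.0, yaw: 0.007}, {tx: -0.1, ty: -0.0, tz: 2.0, yaw: 0.007}, {tx: -0.1, ty: -0.0, tz: 2.0, yaw: 0.007}]
```

Request:
carry_out([
  {"tx":-0.4,"ty":0.1,"tz":1,"yaw":0},
  {"tx":-0.3,"ty":0.1,"tz":1.5,"yaw":0},
  {"tx":-0.2,"ty":0.1,"tz":2,"yaw":0},
  {"tx":-0.1,"ty":0,"tz":2,"yaw":0},
  {"tx":0,"ty":0,"tz":2,"yaw":0},
  {"tx":0,"ty":0,"tz":1.4,"yaw":0},
  {"tx":0,"ty":0,"tz":0,"yaw":0},
])

```text
time_s: 9.3
position: [0.6315, 0.068, 0.1113]
tool_rot: [[0.163, 0.986, -0.036], [0.986, -0.162, 0.041], [0.034, -0.042, -0.999]]
ft_force: [0.3, -0.8, 0.6]
grip_width: 0.0599
```

Request:
carry_out([
  {"tx":0,"ty":0,"tz":0,"yaw":0},
  {"tx":0,"ty":0,"tz":0,"yaw":0},
  {"tx":0,"ty":0,"tz":0,"yaw":0},
  {"tx":0,"ty":0,"tz":0,"yaw":0},
], jaw=0.4)

```text
time_s: 9.7
position: [0.6342, 0.0654, 0.1124]
tool_rot: [[0.165, 0.986, -0.028], [0.986, -0.164, 0.04], [0.035, -0.034, -0.999]]
ft_force: [-0.9, 1.3, -5.0]
grip_width: 0.0337
```

Request:
carry_out([
  {"tx":0.5,"ty":-0.1,"tz":-0.3,"yaw":0},
  {"tx":0.5,"ty":-0.1,"tz":-0.3,"yaw":0},
  {"tx":0.2,"ty":0,"tz":0,"yaw":0},
  {"tx":0,"ty":0,"tz":0,"yaw":0},
])

```text
time_s: 10.1
position: [0.6308, 0.0758, 0.1132]
tool_rot: [[0.165, 0.985, -0.042], [0.986, -0.164, 0.036], [0.029, -0.047, -0.998]]
ft_force: [0.8, -3.7, -8.6]
grip_width: 0.034
```

Request:
carry_out([
  {"tx":0,"ty":0,"tz":0,"yaw":0.1},
  {"tx":0,"ty":0,"tz":0,"yaw":0.1},
  {"tx":0,"ty":0,"tz":0,"yaw":0.1},
  {"tx":0,"ty":0,"tz":0,"yaw":0.1},
  {"tx":0,"ty":0,"tz":0,"yaw":0.1},
])

```text
time_s: 10.6
position: [0.6286, 0.0763, 0.1143]
tool_rot: [[0.63, 0.775, -0.047], [0.777, -0.629, 0.036], [-0.002, -0.059, -0.998]]
ft_force: [-3.4, 1.4, -5.8]
grip_width: 0.0305
```

```bash
python3 -c "
from plan import *
s,P,a=now();print(P,a,s['grip_width'],s['wrist_torque'],s['ft_force'],s['q'])"
```

```text
[0.62856769 0.07628215 0.11429023] 50.951599765345904 0.030451910983758004 [-0.37298925 -0.06480375  0.11300042] [-3.42691571  1.38875862 -5.76353852] [-4.50432321 37.24699225 69.04808482  1.89083077 76.56276817 34.06174855]
```

Request:
carry_out([
  {"tx":0.1,"ty":0.1,"tz":-0.1,"yaw":0.12},
  {"tx":0.1,"ty":0.1,"tz":-0.1,"yaw":0.12},
  {"tx":0,"ty":0,"tz":0,"yaw":0.12},
  {"tx":0,"ty":0,"tz":0,"yaw":0.12},
  {"tx":0,"ty":0,"tz":0,"yaw":0.12},
])

```text
time_s: 11.1
position: [0.6282, 0.0795, 0.1194]
tool_rot: [[0.964, 0.261, -0.054], [0.263, -0.964, 0.039], [-0.041, -0.052, -0.998]]
ft_force: [-2.9, 2.7, -2.1]
grip_width: 0.0257
```

Request:
carry_out([
  {"tx":0,"ty":0,"tz":0,"yaw":0.12},
  {"tx":0,"ty":0,"tz":0,"yaw":0.12},
  {"tx":0,"ty":0,"tz":0,"yaw":0.12},
  {"tx":0,"ty":0,"tz":0,"yaw":0.12},
  {"tx":0,"ty":0,"tz":0,"yaw":0.12},
])

```text
time_s: 11.6
position: [0.6296, 0.0829, 0.1281]
tool_rot: [[0.935, -0.351, -0.044], [-0.349, -0.936, 0.044], [-0.056, -0.026, -0.998]]
ft_force: [-0.6, -2.6, -2.6]
grip_width: 0.0254
```

```bash
python3 -c "
from plan import *
s,P,a=now();print(P,a,s['grip_width'],s['wrist_torque'],s['ft_force'],s['q'])"; python3 shot.py e
```

```text
[0.62958597 0.08294751 0.12808656] -20.48488408463507 0.02537764176922066 [-0.48671771  0.04641557  0.06830194] [-0.58098034 -2.62454502 -2.59509296] [ -4.0764704   36.53419225  67.9643763    2.37384627  78.18331775
 105.9092673 ]
11.6 [0.62958597 0.08294751 0.12808656] 0.02537764176922066 [-0.48671771  0.04641557  0.06830194] [-0.58098034 -2.62454502 -2.59509296]
```

View pics/e.png

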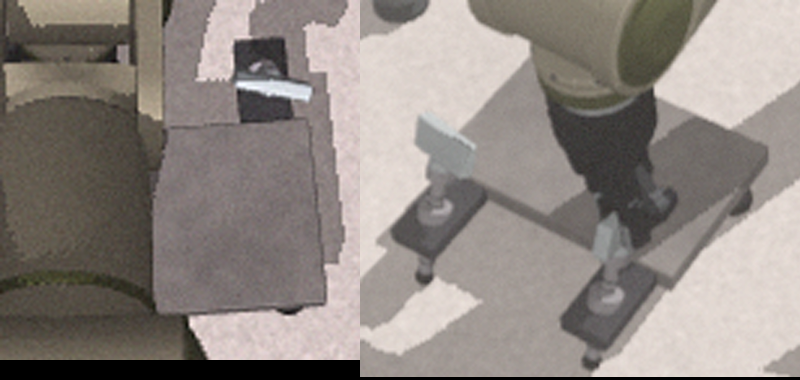

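The right bar still looks near-parallel. The left bar is end-on to the viewer at (605,235), so it is turning. I'll recentre and continue.

Request:
carry_out([
  {"tx":0.3,"ty":0.1,"tz":0.5,"yaw":0},
  {"tx":0.2,"ty":0.1,"tz":0.5,"yaw":0.05},
  {"tx":0,"ty":0.1,"tz":0,"yaw":0.12},
  {"tx":0,"ty":0,"tz":0.1,"yaw":0.12},
  {"tx":0,"ty":0,"tz":0.1,"yaw":0.12},
  {"tx":0,"ty":0,"tz":0.1,"yaw":0.12},
])

```text
time_s: 12.3
position: [0.6361, 0.0833, 0.1208]
tool_rot: [[0.636, -0.771, -0.03], [-0.77, -0.636, 0.053], [-0.06, -0.01, -0.998]]
ft_force: [-5.4, -1.2, 6.9]
grip_width: 0.0256
```

Request:
carry_out([
  {"tx":0,"ty":0,"tz":0,"yaw":0.12},
  {"tx":0,"ty":0,"tz":0,"yaw":0.12},
  {"tx":0,"ty":0,"tz":0,"yaw":0.1},
  {"tx":0,"ty":0,"tz":0,"yaw":0},
])

```text
time_s: 12.7
position: [0.6363, 0.0826, 0.1231]
tool_rot: [[0.338, -0.941, -0.028], [-0.939, -0.339, 0.052], [-0.059, 0.008, -0.998]]
ft_force: [-2.8, -1.4, -4.5]
grip_width: 0.0256
```

```bash
python3 -c "
from plan import *
s,P,a=now();print(P,a,s['grip_width'],s['wrist_torque'],s['ft_force'],s['q'])"
python3 - <<'E'
from h import *
E
```

```text
[0.63634632 0.08257047 0.12305551] -70.19173081397233 0.025590469384335474 [ 0.11359019 -0.32930421  0.23654133] [-2.78964967 -1.3978515  -4.50688966] [ -4.28524907  37.04589918  67.84071838   2.95745423  76.9330612
 155.17818526]
```

Request:
carry_out([
  {"tx":0,"ty":0,"tz":0,"yaw":0},
  {"tx":0,"ty":0,"tz":0,"yaw":0},
  {"tx":0,"ty":0,"tz":0,"yaw":0},
  {"tx":0,"ty":0,"tz":-2,"yaw":0},
  {"tx":0,"ty":0,"tz":-3,"yaw":0},
  {"tx":0,"ty":0,"tz":-3,"yaw":0},
  {"tx":0,"ty":0,"tz":0,"yaw":-0.14},
  {"tx":0,"ty":0,"tz":0,"yaw":-0.14},
  {"tx":0,"ty":0,"tz":0,"yaw":-0.14},
  {"tx":0,"ty":0,"tz":0,"yaw":-0.14},
  {"tx":0,"ty":0,"tz":0,"yaw":-0.14},
  {"tx":0,"ty":0,"tz":0,"yaw":-0.14},
], jaw=-0.4)

```text
time_s: 13.9
position: [0.6407, 0.0792, 0.2085]
tool_rot: [[0.943, -0.333, -0.021], [-0.331, -0.942, 0.054], [-0.038, -0.044, -0.998]]
ft_force: [-0.3, 0.8, -0.2]
grip_width: 0.0595
```

Request:
carry_out([
  {"tx":0,"ty":0,"tz":0,"yaw":-0.14},
  {"tx":0,"ty":0,"tz":0,"yaw":-0.14},
  {"tx":0,"ty":0,"tz":0,"yaw":-0.14},
  {"tx":0,"ty":0,"tz":0,"yaw":-0.14},
  {"tx":0,"ty":0,"tz":0,"yaw":-0.14},
  {"tx":0,"ty":0,"tz":0,"yaw":-0.14},
  {"tx":0,"ty":0,"tz":0,"yaw":-0.14},
  {"tx":0,"ty":0,"tz":0,"yaw":-0.14},
  {"tx":0,"ty":0,"tz":0,"yaw":-0.14},
  {"tx":0,"ty":0,"tz":0,"yaw":-0.14},
  {"tx":0,"ty":0,"tz":0,"yaw":-0.14},
  {"tx":0,"ty":0,"tz":0,"yaw":-0.14},
])

```text
time_s: 15.1
position: [0.6422, 0.0804, 0.2097]
tool_rot: [[0.145, 0.989, -0.016], [0.988, -0.144, 0.056], [0.053, -0.024, -0.998]]
ft_force: [-0.1, -1.6, 0.6]
grip_width: 0.0596
```

Request:
carry_out([
  {"tx":0,"ty":0,"tz":0,"yaw":-0.14},
  {"tx":0,"ty":0,"tz":0,"yaw":-0.14},
  {"tx":0,"ty":0,"tz":0,"yaw":0},
])

```text
time_s: 15.4
position: [0.6426, 0.0807, 0.21]
tool_rot: [[-0.151, 0.988, -0.015], [0.987, 0.151, 0.056], [0.058, -0.006, -0.998]]
ft_force: [0.8, -0.4, -0.6]
grip_width: 0.0599
```

```bash
python3 shot.py f; python3 plan.py 5 .633 .077 .12 0
```

```text
15.4 [0.64261517 0.08066522 0.20998357] 0.059879637824638614 [-0.03915593  0.0236846   0.01370098] [ 0.77961374 -0.38437332 -0.6206781 ]
15.5 [0.6426 0.0806 0.21  ] 98.4 [ -4.5  33.3  60.    3.2  87.8 -13. ] [-0.8  0.1  0.3] 0.0597
[{tx: -0.0, ty: -0.2, tz: 1.8, yaw: 0.0}, {tx: -0.0, ty: -0.2, tz: 1.8, yaw: 0.0}, {tx: -0.0, ty: -0.2, tz: 1.8, yaw: 0.0}, {tx: -0.0, ty: -0.2, tz: 1.8, yaw: 0.0}, {tx: -0.0, ty: -0.2, tz: 1.8, yaw: 0.0}]
```

View pics/f.png

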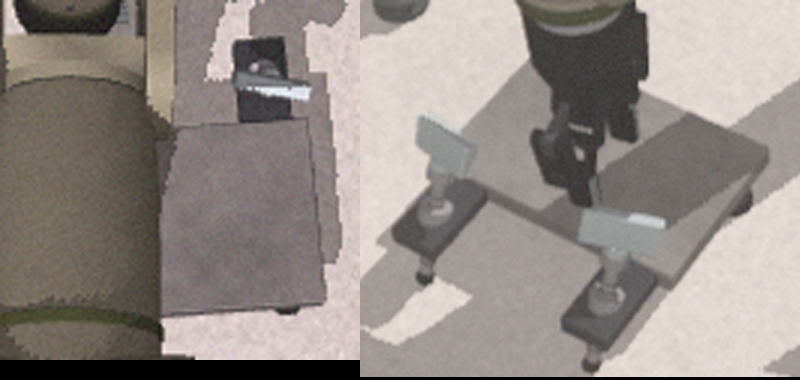

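The left bar's top edge runs (583,208)–(665,220), so it is still roughly 30° short. The right bar's runs (418,117)–(474,149).

```bash
cat > fitf.py <<'E'
from fit import *
S=lambda u,v:((u-360)/2.6+200-.3,v/2.6+195-.3);T=lambda u,v:(u/3+270-.3,v/3+155-.3)
def go(to,so,p0):
    r=fit(to,so,p0);p=r.x;print(p.round(3),r.cost,r.fun.round(1))
    for th,s in((p[5],1),(p[6],-1)):
        c,b=knob(th,s);b=pose(p)[0].apply(b);print(W(p,c),np.degrees(np.arctan2(b[1],b[0])))
    return p
E
python3 - <<'E'
from fitf import *
to={1:T(307,119),2:T(326,303),6:T(236,79),7:T(311,94)}
so={0:S(672,282),3:S(768,150),5:S(583,208),4:S(665,220),7:S(418,117),6:S(474,149)}
p0=np.load("p2.npy");p0[5]=-.5;p0[6]=.1;p0[3:5]=0
np.save("p3.npy",go(to,so,p0))
E
```

```text
[ 0.54   0.001 -0.018  0.001  0.002 -0.606  0.225] 6.382929269969727 [ 0.7 -1.3  0.  -0.9 -0.1 -0.1  0.7 -0.9 -0.6 -0.5  1.7 -0.2  0.1  0.5
  0.2  0.4  2.6 -1.9  0.3 -0.4  0.2  0.4]
[[0.6354906  0.08393612 0.12511573]] 121.10093116872582
[[ 0.63308965 -0.08604491  0.1233253 ]] 77.24174860037641
```

Request:
carry_out([
  {"tx":0,"ty":-0.2,"tz":0,"yaw":-0.12},
  {"tx":0,"ty":-0.2,"tz":0,"yaw":-0.12},
  {"tx":0,"ty":-0.2,"tz":0,"yaw":-0.12},
  {"tx":0,"ty":0,"tz":1.6,"yaw":0},
  {"tx":0,"ty":0,"tz":1.6,"yaw":0},
  {"tx":0,"ty":0,"tz":1.6,"yaw":0},
  {"tx":0,"ty":0,"tz":1.6,"yaw":0},
  {"tx":0,"ty":0,"tz":1.2,"yaw":0},
  {"tx":0,"ty":0,"tz":0,"yaw":0},
])

```text
time_s: 16.4
position: [0.6363, 0.0836, 0.1325]
tool_rot: [[-0.473, 0.881, -0.012], [0.879, 0.473, 0.056], [0.055, 0.016, -0.998]]
ft_force: [-0.9, -0.9, 0.5]
grip_width: 0.0594
```

Request:
carry_out([
  {"tx":0,"ty":0,"tz":0,"yaw":0},
  {"tx":0,"ty":0,"tz":0,"yaw":0},
  {"tx":0,"ty":0,"tz":0,"yaw":0},
  {"tx":0,"ty":0,"tz":0,"yaw":0},
], jaw=0.3)

```text
time_s: 16.8
position: [0.6367, 0.0834, 0.1343]
tool_rot: [[-0.471, 0.882, -0.01], [0.88, 0.471, 0.056], [0.054, 0.017, -0.998]]
ft_force: [-1.4, -0.9, -0.8]
grip_width: 0.0295
```

```bash
python3 plan.py 5 .6355 .084 .12 0
```

```text
16.8 [0.6367 0.0834 0.1343] 118.2 [ -4.3  36.1  67.8   3.2  77.  -33.2] [-1.4 -0.9 -0.8] 0.0295
[{tx: 0.0, ty: -0.0, tz: 0.3, yaw: 0.0}, {tx: 0.0, ty: -0.0, tz: 0.3, yaw: 0.0}, {tx: 0.0, ty: -0.0, tz: 0.3, yaw: 0.0}, {tx: 0.0, ty: -0.0, tz: 0.3, yaw: 0.0}, {tx: 0.0, ty: -0.0, tz: 0.3, yaw: 0.0}]
```

Request:
carry_out([
  {"tx":0,"ty":0,"tz":0.7,"yaw":0},
  {"tx":0,"ty":0,"tz":0.7,"yaw":0},
  {"tx":0,"ty":0,"tz":0,"yaw":0.1},
  {"tx":0,"ty":0,"tz":0,"yaw":0.1},
  {"tx":0,"ty":0,"tz":0,"yaw":0.1},
  {"tx":0,"ty":0,"tz":0,"yaw":0.1},
  {"tx":0,"ty":0,"tz":0,"yaw":0.1},
  {"tx":0,"ty":0,"tz":0,"yaw":0.08},
  {"tx":0,"ty":0,"tz":0,"yaw":0},
])

```text
time_s: 17.7
position: [0.6375, 0.0844, 0.1205]
tool_rot: [[0.11, 0.994, -0.004], [0.992, -0.11, 0.056], [0.055, -0.01, -0.998]]
ft_force: [-3.4, -0.9, 2.5]
grip_width: 0.0296
```

```bash
python3 -c "
from plan import *
s,P,a=now();print(P,a,s['grip_width'],s['wrist_torque'],s['ft_force'],s['q'])"
```

```text
[0.63748971 0.08440571 0.12054641] 83.67273985519157 0.0296490252699576 [-0.24442997  0.20376141  0.055703  ] [-3.43299889 -0.8952712   2.46943739] [-4.222974   36.76023574 68.87507026  3.28170258 74.84307102  1.21713212]
```

Request:
carry_out([
  {"tx":0,"ty":0,"tz":0,"yaw":0},
  {"tx":0,"ty":0,"tz":0,"yaw":0},
  {"tx":0,"ty":0,"tz":0,"yaw":0},
  {"tx":0,"ty":0,"tz":-2,"yaw":0},
  {"tx":0,"ty":0,"tz":-3,"yaw":0},
  {"tx":0,"ty":0,"tz":-3,"yaw":0},
  {"tx":0,"ty":0,"tz":-3,"yaw":0},
], jaw=-0.4)

```text
time_s: 18.4
position: [0.637, 0.0787, 0.2265]
tool_rot: [[0.105, 0.994, -0.015], [0.993, -0.104, 0.058], [0.056, -0.021, -0.998]]
ft_force: [-0.7, -0.1, 0.1]
grip_width: 0.0597
```

Request:
carry_out([
  {"tx":2.6,"ty":-2.1,"tz":0,"yaw":0},
  {"tx":2.6,"ty":-2.1,"tz":0,"yaw":0},
  {"tx":2.6,"ty":-2.1,"tz":0,"yaw":0},
  {"tx":2.6,"ty":-2.1,"tz":0,"yaw":0},
  {"tx":2.6,"ty":-2.1,"tz":0,"yaw":0},
  {"tx":2.6,"ty":-2.1,"tz":0,"yaw":0},
  {"tx":2.6,"ty":-2.1,"tz":0,"yaw":0},
  {"tx":2.6,"ty":-2.1,"tz":0,"yaw":0},
  {"tx":0,"ty":0,"tz":0,"yaw":0.05},
], jaw=-1)

```text
time_s: 19.3
position: [0.4887, 0.3098, 0.2438]
tool_rot: [[0.153, 0.988, -0.005], [0.987, -0.152, 0.059], [0.058, -0.014, -0.998]]
ft_force: [0.2, -0.4, -0.6]
grip_width: 0.085
```

```bash
python3 plan.py 10 .489 .314 .10 0;python3 shot.py g
```

```text
19.3 [0.4887 0.3098 0.2438] 81.2 [19.2 24.  70.6  3.3 84.5 27.7] [ 0.2 -0.4 -0.6] 0.085
[{tx: 0.0, ty: -0.0, tz: 1.4, yaw: 0.0}, {tx: 0.0, ty: -0.0, tz: 1.4, yaw: 0.0}, {tx: 0.0, ty: -0.0, tz: 1.4, yaw: 0.0}, {tx: 0.0, ty: -0.0, tz: 1.4, yaw: 0.0}, {tx: 0.0, ty: -0.0, tz: 1.4, yaw: 0.0}, {tx: 0.0, ty: -0.0, tz: 1.4, yaw: 0.0}, {tx: 0.0, ty: -0.0, tz: 1.4, yaw: 0.0}, {tx: 0.0, ty: -0.0, tz: 1.4, yaw: 0.0}, {tx: 0.0, ty: -0.0, tz: 1.4, yaw: 0.0}, {tx: 0.0, ty: -0.0, tz: 1.4, yaw: 0.0}]
19.3 [0.48867237 0.30984431 0.24383713] 0.0849556621524174 [-0.11004376 -0.02825316  0.00284629] [ 0.22593353 -0.44037156 -0.58630259]
```

View pics/g.png

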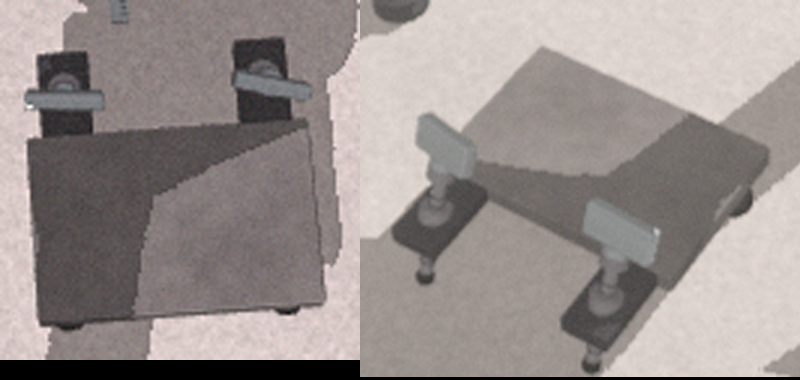

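This view is clear. In the top crop the left bar runs (26,98)–(103,100) and the right (236,78)–(310,92). The slab corners are at (28,140), (306,120), (325,303) and (41,325).

Run:
```python
from fitf import *
to={0:T(28,140),1:T(306,120),2:T(325,303),3:T(41,325),5:T(26,98),4:T(103,100),6:T(236,78),7:T(310,92)}
so={0:S(672,284),2:S(541,46),3:S(768,150),4:S(586,200),5:S(658,231),6:S(474,148),7:S(418,115)}
to[4],to[5]=to[5],to[4];so[4],so[5]=so[5],so[4]
p0=np.load("p3.npy");p0[5]=0;p0[6]=.2;p0[3:5]=0
p=go(to,so,p0);np.save("p4.npy",p);print("mid",W(p,[-15,0,70]))
# prior-free tilt
def r(q):
    M=model(np.r_[q[:5],p[5:]])+[0,0,q[5]];return np.concatenate([(proj(n,M[list(d)])-np.array(list(d.values()))).ravel() for n,d in(("top",to),("scene",so))])
print(least_squares(r,np.r_[p[:5],0],loss='soft_l1').x.round(4))
```

```text
[ 0.54  -0.    -0.009  0.001  0.001  0.053  0.22 ] 12.398109183430773 [-0.3 -2.1  1.  -2.1  0.9 -1.4 -0.6 -1.7  0.6 -0.6 -0.1  0.5 -0.1  0.1
  1.  -0.7 -0.3 -1.6  0.3 -0.6  1.4 -0.7  0.3  1.1  2.1 -0.7  0.2  0.1
  2.2 -0.8  0.2  0.2]
[[0.63528458 0.08394841 0.12390104]] 86.70077716612279
[[ 0.63385804 -0.08604519  0.12340726]] 78.03451456810004
mid [[5.25403894e-01 1.86368313e-05 7.00173528e-02]]
[ 5.394e-01 -1.000e-04 -8.800e-03  4.300e-03  7.100e-03 -2.900e-03]
```

Both feet are in range at θ ≈ 0.05 and 0.22, and the stand is level. Next I'll grip the house.

Request:
carry_out([
  {"tx":-0.1,"ty":0,"tz":2,"yaw":0},
  {"tx":-0.1,"ty":0,"tz":2,"yaw":0},
  {"tx":-0.1,"ty":0,"tz":2,"yaw":0},
  {"tx":-0.1,"ty":0,"tz":2,"yaw":0},
  {"tx":-0.1,"ty":0,"tz":2,"yaw":0},
  {"tx":-0.1,"ty":0,"tz":2,"yaw":0},
  {"tx":0,"ty":0,"tz":0,"yaw":0},
])

```text
time_s: 20.1
position: [0.4929, 0.3049, 0.1184]
tool_rot: [[0.15, 0.989, -0.002], [0.987, -0.15, 0.058], [0.057, -0.011, -0.998]]
ft_force: [-0.5, 0.4, -0.2]
grip_width: 0.0854
```

```bash
python3 plan.py 7 .489 .314 .026 0
```

```text
20.1 [0.4929 0.3049 0.1184] 81.4 [18.6 30.7 81.4  3.5 67.  25.9] [-0.5  0.4 -0.2] 0.0854
[{tx: 0.1, ty: -0.1, tz: 1.3, yaw: 0.0}, {tx: 0.1, ty: -0.1, tz: 1.3, yaw: 0.0}, {tx: 0.1, ty: -0.1, tz: 1.3, yaw: 0.0}, {tx: 0.1, ty: -0.1, tz: 1.3, yaw: 0.0}, {tx: 0.1, ty: -0.1, tz: 1.3, yaw: 0.0}, {tx: 0.1, ty: -0.1, tz: 1.3, yaw: 0.0}, {tx: 0.1, ty: -0.1, tz: 1.3, yaw: 0.0}]
```

Request:
carry_out([
  {"tx":0.1,"ty":-0.1,"tz":1.5,"yaw":0},
  {"tx":0.1,"ty":-0.1,"tz":1.5,"yaw":0},
  {"tx":0.1,"ty":-0.1,"tz":1.5,"yaw":0},
  {"tx":0.1,"ty":-0.1,"tz":1.5,"yaw":0},
  {"tx":0,"ty":0,"tz":1.5,"yaw":0},
  {"tx":0,"ty":0,"tz":1,"yaw":0},
  {"tx":0,"ty":0,"tz":0,"yaw":0},
])

```text
time_s: 20.8
position: [0.4959, 0.313, 0.0367]
tool_rot: [[0.148, 0.989, 0.008], [0.987, -0.148, 0.062], [0.062, -0.002, -0.998]]
ft_force: [0.7, 0.9, -0.2]
grip_width: 0.0852
```

Request:
carry_out([
  {"tx":0,"ty":0,"tz":0,"yaw":0},
  {"tx":0,"ty":0,"tz":0,"yaw":0},
  {"tx":0,"ty":0,"tz":0,"yaw":0},
  {"tx":0,"ty":0,"tz":0,"yaw":0},
  {"tx":0,"ty":0,"tz":0,"yaw":0},
  {"tx":0,"ty":0,"tz":0,"yaw":0},
], jaw=1, squeeze=35)

```text
time_s: 21.4
position: [0.4972, 0.3129, 0.0395]
tool_rot: [[0.147, 0.989, 0.011], [0.987, -0.148, 0.063], [0.064, 0.002, -0.998]]
ft_force: [-0.5, -0.1, -2.7]
grip_width: 0.0512
```

Request:
carry_out([
  {"tx":0,"ty":0,"tz":0,"yaw":0},
  {"tx":0,"ty":0,"tz":0,"yaw":0},
  {"tx":0,"ty":0,"tz":0.7,"yaw":0},
  {"tx":0,"ty":0,"tz":0.7,"yaw":0},
  {"tx":0,"ty":0,"tz":0,"yaw":0},
], jaw=-0.6)

```text
time_s: 21.9
position: [0.4977, 0.314, 0.0247]
tool_rot: [[0.147, 0.989, 0.012], [0.987, -0.148, 0.063], [0.064, 0.003, -0.998]]
ft_force: [1.3, 0.4, 0.1]
grip_width: 0.0682
```

Request:
carry_out([
  {"tx":0,"ty":0,"tz":0,"yaw":0},
  {"tx":0,"ty":0,"tz":0,"yaw":0},
  {"tx":0,"ty":0,"tz":0,"yaw":0},
  {"tx":0,"ty":0,"tz":0,"yaw":0},
  {"tx":0,"ty":0,"tz":0,"yaw":0},
], jaw=1, squeeze=35)

```text
time_s: 22.4
position: [0.4976, 0.314, 0.0244]
tool_rot: [[0.147, 0.989, 0.011], [0.987, -0.148, 0.063], [0.064, 0.002, -0.998]]
ft_force: [-0.2, 0.4, -1.1]
grip_width: 0.0516
```

Request:
carry_out([
  {"tx":0,"ty":0,"tz":-1,"yaw":0},
  {"tx":0,"ty":0,"tz":-2,"yaw":0},
  {"tx":0,"ty":0,"tz":-2,"yaw":0},
  {"tx":0,"ty":0,"tz":-2,"yaw":0},
  {"tx":0,"ty":0,"tz":-2,"yaw":0},
  {"tx":0,"ty":0,"tz":-2,"yaw":0},
  {"tx":0,"ty":0,"tz":-2,"yaw":0},
])

```text
time_s: 23.1
position: [0.4942, 0.3046, 0.1593]
tool_rot: [[0.147, 0.989, 0.005], [0.987, -0.147, 0.06], [0.06, -0.004, -0.998]]
ft_force: [0.1, -0.5, -2.0]
grip_width: 0.0515
```

```bash
python3 plan.py 12 .5254 .0 .17 -10
```

```text
23.1 [0.4942 0.3046 0.1593] 81.5 [18.6 28.1 78.5  3.3 72.1 26.1] [ 0.1 -0.5 -2. ] 0.0515
[{tx: -2.5, ty: 0.6, tz: -0.1, yaw: -0.015}, {tx: -2.5, ty: 0.6, tz: -0.1, yaw: -0.015}, {tx: -2.5, ty: 0.6, tz: -0.1, yaw: -0.015}, {tx: -2.5, ty: 0.5, tz: -0.1, yaw: -0.015}, {tx: -2.5, ty: 0.5, tz: -0.1, yaw: -0.015}, {tx: -2.5, ty: 0.5, tz: -0.1, yaw: -0.015}, {tx: -2.5, ty: 0.4, tz: -0.1, yaw: -0.015}, {tx: -2.5, ty: 0.4, tz: -0.1, yaw: -0.015}, {tx: -2.5, ty: 0.3, tz: -0.1, yaw: -0.015}, {tx: -2.5, ty: 0.3, tz: -0.1, yaw: -0.015}, {tx: -2.5, ty: 0.3, tz: -0.1, yaw: -0.015}, {tx: -2.5, ty: 0.2, tz: -0.1, yaw: -0.015}]
```

Request:
carry_out([
  {"tx":-2.5,"ty":0.6,"tz":-0.3,"yaw":-0.015},
  {"tx":-2.5,"ty":0.6,"tz":-0.3,"yaw":-0.015},
  {"tx":-2.5,"ty":0.6,"tz":-0.3,"yaw":-0.015},
  {"tx":-2.5,"ty":0.5,"tz":-0.3,"yaw":-0.015},
  {"tx":-2.5,"ty":0.5,"tz":-0.3,"yaw":-0.015},
  {"tx":-2.5,"ty":0.5,"tz":-0.2,"yaw":-0.015},
  {"tx":-2.5,"ty":0.4,"tz":-0.2,"yaw":-0.015},
  {"tx":-2.5,"ty":0.4,"tz":-0.2,"yaw":-0.015},
  {"tx":-2.5,"ty":0.3,"tz":-0.2,"yaw":-0.015},
  {"tx":-2.5,"ty":0.3,"tz":-0.2,"yaw":-0.015},
  {"tx":-2,"ty":0.3,"tz":-0.1,"yaw":-0.015},
  {"tx":-1,"ty":0.2,"tz":0,"yaw":-0.015},
])

```text
time_s: 24.3
position: [0.5264, 0.0103, 0.1798]
tool_rot: [[-0.043, 0.999, 0.016], [0.997, 0.042, 0.061], [0.06, 0.019, -0.998]]
ft_force: [-0.3, 0.1, -1.8]
grip_width: 0.0513
```

```bash
python3 plan.py 6 .5254 .0 .105 0
python3 - <<'E'
from plan import *
s,P,a=now();R=s['tool_rot'];print(R.round(3),(R.T@(np.array([.5254,0,.105])-P)*100).round(2))
E
```

```text
24.3 [0.5264 0.0103 0.1798] 92.5 [-13.5  22.3  84.7   3.8  72.9 -17.1] [-0.3  0.1 -1.8] 0.0513
[{tx: -0.2, ty: -0.0, tz: 1.2, yaw: 0.0}, {tx: -0.2, ty: -0.0, tz: 1.2, yaw: 0.0}, {tx: -0.2, ty: -0.0, tz: 1.2, yaw: 0.0}, {tx: -0.2, ty: -0.0, tz: 1.2, yaw: 0.0}, {tx: -0.2, ty: -0.0, tz: 1.2, yaw: 0.0}, {tx: -0.2, ty: -0.0, tz: 1.2, yaw: 0.0}]
[[-0.043  0.999  0.016]
 [ 0.997  0.042  0.061]
 [ 0.06   0.019 -0.998]] [-1.48 -0.28  7.4 ]
```

Request:
carry_out([
  {"tx":-0.4,"ty":-0.1,"tz":1.2,"yaw":0},
  {"tx":-0.4,"ty":-0.1,"tz":1.2,"yaw":0},
  {"tx":-0.3,"ty":-0.1,"tz":1.2,"yaw":0},
  {"tx":-0.2,"ty":0,"tz":1.2,"yaw":0},
  {"tx":-0.2,"ty":0,"tz":1.2,"yaw":0},
  {"tx":0,"ty":0,"tz":0.8,"yaw":0},
  {"tx":0,"ty":0,"tz":0,"yaw":0},
])

```text
time_s: 25.0
position: [0.5249, -0.0036, 0.1129]
tool_rot: [[-0.041, 0.999, 0.02], [0.997, 0.039, 0.059], [0.058, 0.023, -0.998]]
ft_force: [0.5, 0.3, -2.1]
grip_width: 0.0512
```

```bash
python3 plan.py 6 .5254 .0 .0944 0
```

```text
25.0 [ 0.5249 -0.0036  0.1129] 92.3 [-15.1  26.7  90.4   4.   62.8 -19.2] [ 0.5  0.3 -2.1] 0.0512
[{tx: 0.1, ty: 0.0, tz: 0.3, yaw: 0.0}, {tx: 0.1, ty: 0.0, tz: 0.3, yaw: 0.0}, {tx: 0.1, ty: 0.0, tz: 0.3, yaw: 0.0}, {tx: 0.1, ty: 0.0, tz: 0.3, yaw: 0.0}, {tx: 0.1, ty: 0.0, tz: 0.3, yaw: 0.0}, {tx: 0.1, ty: 0.0, tz: 0.3, yaw: 0.0}]
```

Request:
carry_out([
  {"tx":0.1,"ty":0,"tz":0.3,"yaw":0},
  {"tx":0.1,"ty":0,"tz":0.3,"yaw":0},
  {"tx":0,"ty":0,"tz":0.3,"yaw":0},
  {"tx":0,"ty":0,"tz":0.3,"yaw":0},
  {"tx":0,"ty":0,"tz":0.3,"yaw":0},
  {"tx":0,"ty":0,"tz":0,"yaw":0},
])

```text
time_s: 25.6
position: [0.5258, -0.0003, 0.0988]
tool_rot: [[-0.041, 0.999, 0.023], [0.997, 0.04, 0.058], [0.057, 0.025, -0.998]]
ft_force: [-0.2, -0.5, -3.0]
grip_width: 0.0517
```

Request:
carry_out([
  {"tx":0,"ty":0,"tz":0.2,"yaw":0},
  {"tx":0,"ty":0,"tz":0.2,"yaw":0},
  {"tx":0,"ty":0,"tz":0,"yaw":0},
])

```text
time_s: 25.9
position: [0.5261, -0.0002, 0.095]
tool_rot: [[-0.041, 0.999, 0.024], [0.998, 0.04, 0.058], [0.057, 0.026, -0.998]]
ft_force: [-0.9, 0.5, -0.0]
grip_width: 0.0519
```

Request:
carry_out([
  {"tx":0,"ty":0,"tz":0.2,"yaw":0},
  {"tx":0,"ty":0,"tz":0,"yaw":0},
])

```text
time_s: 26.1
position: [0.5264, -0.0003, 0.0953]
tool_rot: [[-0.042, 0.999, 0.025], [0.998, 0.04, 0.057], [0.056, 0.028, -0.998]]
ft_force: [-0.0, -0.8, -2.8]
grip_width: 0.0514
```

Request:
carry_out([
  {"tx":0,"ty":0,"tz":0.2,"yaw":0},
  {"tx":0,"ty":0,"tz":0.2,"yaw":0},
])

```text
time_s: 26.3
position: [0.5267, -0.0005, 0.0947]
tool_rot: [[-0.042, 0.999, 0.028], [0.998, 0.04, 0.056], [0.055, 0.03, -0.998]]
ft_force: [-10.4, -1.1, 29.7]
grip_width: 0.0511
```

```bash
python3 -c "
from plan import *
s,P,a=now();print(P,a,s['grip_width'],s['wrist_torque'],s['ft_force'])"
```

```text
[ 5.26683701e-01 -5.02141533e-04  9.47379766e-02] 92.40686646369177 0.051052898699433406 [ 0.47976417  2.49294077 -0.02048907] [-10.43288447  -1.0811833   29.70557627]
```

It is seated, with a clear contact force. I'll ease off, release slightly, then open and lift.

Request:
carry_out([
  {"tx":0,"ty":0,"tz":-0.1,"yaw":0},
  {"tx":0,"ty":0,"tz":-0.1,"yaw":0},
])

```text
time_s: 26.5
position: [0.5267, -0.0007, 0.0973]
tool_rot: [[-0.042, 0.999, 0.029], [0.998, 0.04, 0.056], [0.055, 0.031, -0.998]]
ft_force: [-0.2, -0.6, -1.6]
grip_width: 0.0521
```

Request:
carry_out([
  {"tx":0,"ty":0,"tz":0,"yaw":0},
  {"tx":0,"ty":0,"tz":0,"yaw":0},
  {"tx":0,"ty":0,"tz":0,"yaw":0},
  {"tx":0,"ty":0,"tz":0,"yaw":0},
  {"tx":0,"ty":0,"tz":0,"yaw":0},
], jaw=-0.75)

```text
time_s: 27.0
position: [0.5272, -0.0007, 0.0966]
tool_rot: [[-0.042, 0.999, 0.029], [0.998, 0.04, 0.056], [0.055, 0.031, -0.998]]
ft_force: [0.3, 0.2, 1.1]
grip_width: 0.075
```

Request:
carry_out([
  {"tx":0.1,"ty":0,"tz":-1,"yaw":0},
  {"tx":0.1,"ty":0,"tz":-2,"yaw":0},
  {"tx":0.1,"ty":0,"tz":-3,"yaw":0},
  {"tx":0.1,"ty":0,"tz":-3,"yaw":0},
  {"tx":0.1,"ty":0,"tz":-3,"yaw":0},
  {"tx":0.1,"ty":0,"tz":-3,"yaw":0},
])

```text
time_s: 27.6
position: [0.5207, -0.0026, 0.2518]
tool_rot: [[-0.041, 0.999, 0.022], [0.998, 0.04, 0.058], [0.057, 0.024, -0.998]]
ft_force: [0.1, -0.3, -0.2]
grip_width: 0.0746
```

Request:
carry_out([
  {"tx":-4,"ty":-3,"tz":0,"yaw":0},
  {"tx":-4,"ty":-3,"tz":0,"yaw":0},
  {"tx":-4,"ty":-3,"tz":0,"yaw":0},
  {"tx":-4,"ty":-3,"tz":0,"yaw":0},
  {"tx":-4,"ty":-3,"tz":0,"yaw":0},
  {"tx":-4,"ty":0,"tz":0,"yaw":0},
  {"tx":-4,"ty":0,"tz":0,"yaw":0},
  {"tx":0,"ty":0,"tz":0,"yaw":0},
])

```text
time_s: 28.4
position: [0.3809, -0.2945, 0.2436]
tool_rot: [[-0.047, 0.998, 0.039], [0.998, 0.045, 0.047], [0.046, 0.041, -0.998]]
ft_force: [-0.1, 0.0, -0.3]
grip_width: 0.0749
```

```bash
python3 shot.py h
python3 - <<'E'
from h import *
t=cv2.imread("pics/top_h.png");s=cv2.imread("pics/scene_h.png")
a=cv2.resize(t[155:275,270:390],None,fx=3.3,fy=3.3,interpolation=2);b=cv2.resize(s[170:330,210:360],None,fx=2.7,fy=2.7,interpolation=2)
im=np.zeros((432,801,3),np.uint8);im[:396,:396]=a;im[:432,396:801]=b
cv2.imwrite("pics/h.png",cv2.convertScaleAbs(im,alpha=1.5)[:,:800])
E
```

```text
28.4 [ 0.38091555 -0.29453358  0.24362187] 0.07492323164661924 [-0.07153718 -0.02230561 -0.01629992] [-0.0912601   0.03153519 -0.30153926]
```

The picture limit is reached, so I'll check numerically.

Run:
```python
from fit import *
p=np.load("p4.npy");mid=W(p,[-15,0,70])[0]
for n in("top","scene"):
    im=cv2.imread(f"pics/{n}_h.png");g=cv2.imread(f"pics/{n}_g.png")
    # dark-brown mask: house silhouette in region around the slab
    c=proj(n,mid+[0,0,.03])[0];x,y=c.astype(int);r=40
    sub=im[y-r:y+r,x-r:x+r].astype(int);m=((sub.sum(2)<150)).astype(np.uint8)
    k,lab,st,ce=cv2.connectedComponentsWithStats(m);i=1+st[1:,4].argmax()
    print(n,"obs centroid",ce[i]+[x-r,y-r],"area",st[i,4],st[i,:4])
    V=np.array([[sx*26,sy*46,z] for sx in(-1,1) for sy in(-1,1) for z in(0,46)]+[[0,46,73],[0,-46,73]])/1000
    for lab2,dx in(("mid",[0,0,0]),):
        w=Ro.from_euler('z',p[2]).apply(V)+mid;h=cv2.convexHull(proj(n,w).astype(np.float32));M=cv2.moments(h)
        print("model",M['m10']/M['m00'],M['m01']/M['m00'],M['m00'])
    # shift of knob patches since g
    for s,th in((1,p[5]),(-1,p[6])):
        u=proj(n,W(p,knob(th,s)[0]+8*A))[0].astype(int)
        a=g[u[1]-14:u[1]+14,u[0]-16:u[0]+16];b=im[u[1]-20:u[1]+20,u[0]-22:u[0]+22]
        R=cv2.matchTemplate(b,a,cv2.TM_CCOEFF_NORMED);_,mx,_,lo=cv2.minMaxLoc(R);print(" knob",s,"shift",lo[0]-6,lo[1]-6,"corr",round(mx,3))
```

```text
top obs centroid [329.77085331 229.29050815] area 1043 [19 26 43 30]
model 329.6081578609556 230.12197769265003 945.2408149240073
 knob 1 shift 0 0 corr 0.842
 knob -1 shift 0 0 corr 0.828
scene obs centroid [294.15397924 242.99134948] area 1156 [15 20 49 45]
model 295.26084310548345 241.99650260290483 1472.3027648145799
 knob 1 shift 1 -3 corr 0.506
 knob -1 shift 0 0 corr 0.866
```

```bash
python3 -c "
from rig import env
print(env.close_job())"
```

```text
the job is handed in; nothing more can be done
None
```

I turned both back feet clockwise until the stand was level, then set the house upright in the middle of the slab and let go. I handed the job in at about 28.5 s, well under the 69 s limit.

**How I turned the knobs:** the move tool can't tilt the gripper, so it stayed roughly vertical instead of following the 25° screw axis. The right knob was first gripped, but that built up a twisting load, so I finished it with the jaws loosely around the bar. The left knob was turned with the jaws set loosely open, in two goes.

**Last checks:**
- **Feet:** the camera fit made before the house was placed gave about +0.05 rad for the left foot and +0.22 rad for the right, within the 0.45 limit.
- **Tilt:** that same fit put the stand's tilt at about 0.001 rad, but it assumed the stand was near level. A looser fit without that assumption gave about 0.008 rad, which is still under 0.012. The fits left errors of up to about 2 pixels.
- **Stand:** it shifted by a few millimetres while I turned the knobs. I placed the house using its new position.
- **House:** it was lowered until it pressed on the slab with about 30 N. Afterwards its outline centred within about 1–1.5 pixels of the target in both views, or roughly 2–3 mm.

**Less certain:**
- **No final look:** I had used all the picture views, so the last check was by image code only.
- **Left knob:** matching it against the earlier image was poor in the scene view (0.51). I think the house behind it caused this. The top view showed it unmoved.
- **Other objects:** I did not measure the tree, queen, gauge, jar or brush pot again. The gripper was never close to them and no unexpected force showed up.

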